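# Swap the spindle in the bench caliper and close the jaw to a reading

### The arm

A 6-joint arm with a two-finger parallel gripper is mounted at the origin on a cart in front of the work surface, level with it; the furniture and walls round the work are solid. World frame = base frame: x ahead of the robot, y to its left, z up, the work surface at z = 0. Lengths are in m, angles in rad, forces in N, time in s.
With the tool pointing down it reaches from about 0.35 to 1 m from the base axis. Payload 7.1 kg.
Tool frame: the origin (TCP) lies between the finger pads; the fingertips stand 22 mm ahead of it and the grasp point (between the pads) lies 3 mm ahead of it; z points along the fingers, y is the line along which they close (so a half turn about z gives the same grasp; the last joint's range is limited). The gripper opens to 85 mm and grips with 20 to 120 N. Pads are 22 mm wide; open, the fingers measure 114 mm over their backs; the gripper's body (76 mm by 85 mm) begins 54 mm behind the grasp point. The pads swing forward as they close: fully open they stand 13 mm farther back than shut.
Start: joints at [-1.169, 0.423, 1.63, -0, 1.089, -0.019], TCP at [0.255, -0.57, 0.253] pointing down, gripper open.
Joint ranges: [-3, 3], [-0.9, 2.11], [0.09, 2.58], [-1.31, 4.45], [0.11, 2.69], [-2.54, 2.54]. Speed limits (rad/s): [2.39, 2.39, 3.01, 3.14, 3.14, 3.14].

### API

Orientations are given as a rotation vector (axis times angle).
In Python, from rig import manip gives the robot as it stands. The module is installed in compiled form; this text tells all that it offers. Calls block until the motion is done:
- manip.move_to(position, orientation): joint-space move of the TCP to a pose.
- manip.servo_line(position, orientation=None, rate=0.15): straight line of the TCP; orientation=None keeps the orientation; rate is the mean speed in m/s.
- manip.set_joints(angles): joint-space move.
- manip.command_gripper(opening, f_grip=None): finger opening in m; f_grip is the grip in N (None keeps the last); returns when the fingers have stopped.
- manip.hold(seconds).
- manip.solve_ik(position, orientation): joint angles nearest the present ones, or None.
- manip.camera(name): name is "side" or "top" or "wrist"; returns a dict with "image" (480x640x3 uint8, red, green, blue), "fx", "fy", "cx", "cy" (pixels), "cam_to_world" (4x4, takes a point from camera to world coordinates); the wrist camera has in their place "mount" (4x4, takes a point from camera to tool coordinates, whose origin is the TCP and whose axes are the flange's). Camera axes: x right, y down, z forward; pixel columns grow to the right and rows downward; lengths in m; the calibration is good to about 2 mm. A picture is of the moment at which its call begins: read the wrist's pose just before it. There is no depth.
A pose or a line that the arm cannot do raises manip.IKError and nothing moves.
- manip.sign_off(): hands the job in; it is judged then, once.
Readings, each from a call of its own:
- manip.get_time(): time.
- manip.get_joint_positions(): joint angles.
- manip.get_joint_vel(): joint speeds.
- manip.get_tau(): joint torques, N m.
- manip.get_position(): TCP position.
- manip.get_ee_rot(): TCP orientation.
- manip.get_contact_force(): force on the tool from outside, world axes, zero at the start.
- manip.get_torque(): the same for the moment, N m.
- manip.get_width(): finger opening in m.
- manip.get_grip_force(): force on a finger pad.
Only numpy, scipy, OpenCV 4.12 (cv2) and the standard library are available. Lean on these libraries where they do the work, as an engineer would, in place of code of your own. Each camera call takes 0.05 s, during which the arm holds its last target. There are 200 camera calls.

### The job

The thin-waisted spindle in the bench caliper has been measured: take it out and lay it flat in the plywood tray beside the one already there. Then lay the stout-waisted spindle from the bench flat on the caliper's two rests, square across the beam with its turned waist between the anvil and the sliding jaw, and slide the jaw shut gently until it has pushed the spindle against the sprung anvil and the dial needle stands between the two long marks, never driving the anvil to its stop. Leave the jaw closed like that so I can read the scale; set the spindles down rather than dropping them, and leave the sanding block, the red-capped white bottle, the torch and mug where they are.

Things in the scene. Friction and masses are not known exactly. Their poses are not given: they have to be found in the camera images.
- caliper: Bench caliper, fixed: wooden board 156 x 284 x 15 mm with a steel beam (27 mm high) along its y axis, two rests, a fixed head with sprung anvil and dial at its -y end, and a sliding jaw. Origin: centre of the board's underside, at bench level; z up. The head fills x = -22 to 22 mm, y = -113 to -77 mm, up to 65 mm high; the dial on it reaches 108 mm high, x = -35 to 25 mm, y = -125 to -69 mm.
- rest_point (a point): Point midway between the two rests at the height of their tops (32 mm), 22 mm from the anvil's face towards the jaw; axes as the caliper's. The rests are aluminium strips along the caliper's y, 20 mm wide, centred at x = 50 and -50 mm, from y = -92 to 84 mm. A spindle lies across both, long axis along the caliper's x, its centre then 54 mm above the bench, and can slide along them.
- jaw (a joint): Sliding jaw: gap in m between its face and the unpressed anvil's face; 0 = shut, 0.085 = fully open; grows as the jaw slides along the caliper's +y. It slides stiffly (about 8 N of friction) and stays where it is left. Its steel blade, which touches the part, is 16 mm wide (centred on the beam), 12 mm thick, 28 to 78 mm above the bench.
- jaw_grip (a point): Centre of the black plastic grip block on top of the sliding jaw, 66 mm above the bench: the block is 28 x 28 mm, its top 88 mm and its lower end 42 mm above the bench. It lies 48 mm behind the jaw's face (towards the caliper's +y). Pinch it from above across the caliper's x and slide it along the caliper's y.
- anvil (a joint): How far the sprung anvil is pushed in, in m: 0 = free, 0.008 = hard against its stop. The spring begins at about 0.8 N and grows by 0.8 N per mm. The dial needle follows it: the two long marks stand at 0.002 and 0.006.
- spindle_thin_center (a point): Centre of the thin-waisted wooden spindle that starts in the caliper. Each spindle is 172 mm long (own x axis), about 0.18 kg: two square ends 44 x 44 mm, each 58 mm long, and between them a turned waist 56 mm long with a bead (41 mm across, 5.5 mm wide) at either end, leaving 45 mm of plain waist. This waist is 26 mm across.
- spindle_stout_center (a point): Centre of the stout-waisted spindle, which starts on the bench: like the thin-waisted one, but its waist is clearly stouter, somewhere between 34 and 40 mm across (that is what is to be measured).
- spindle_done_center (a point): Centre of the spindle measured earlier, which lies in the tray along the tray's x, on its -y side. Same outside sizes; waist 32 mm.
- tray: Plywood tray, 214 (x) x 204 (y) x 24 mm outside, walls and floor 7 mm thick, fixed. Origin: centre of its underside, at bench level; z up. Its +y half is free: the middle of the free part lies about 36 mm from the centre.
- sanding_block: Black sanding block 67 x 110 x 30 mm (own x, y, z) lying on the +y side of the stout spindle, its near side 60 to 70 mm from the spindle's centre line; origin: centre of its underside. Bystander.
- spray_bottle: White squeeze bottle with a red cap, standing, 61 mm across, 165 mm high; origin: centre of its underside. Bystander.
- torch: Black torch standing on end, 48 mm across, 124 mm high; origin: centre of its underside. Bystander.
- mug: Mug, 81 mm across, 113 mm with its handle, 101 mm high; origin: bench level, middle of its length with the handle. Bystander.
- anvil_face (a point): Centre of the sprung anvil's face, 54 mm above the bench, at y = -55 mm in the caliper's frame when not pressed. The face is 16 mm wide (caliper's x), 26 mm high; its plunger reaches 22 mm back to the head.

How it is judged:
At the end, for the whole second after the job is handed in: Stout spindle at rest on both rests, within 18 mm of centre and 0.12 rad of square; jaw pressing its waist with over 1 N, gap under 37.5 mm; anvil in 2 to 6 mm. Thin and earlier spindles flat in the tray: centres under 34 mm high, within 50 mm (x) and 90 mm (y) of its middle (value of joint anvil between 0.002 and 0.006 m and contact force between spindle_stout and jaw above 1 N and value of joint jaw below 0.0375 m and x of spindle_stout_center in the frame of caliper between -0.018 and 0.018 m and height (world z) of spindle_stout_center between 0.05 and 0.058 m and angle between the x axis of spindle_stout_center and the x axis of caliper, either way round below 0.12 rad and x of spindle_thin_center in the frame of tray between -0.05 and 0.05 m and y of spindle_thin_center in the frame of tray between -0.09 and 0.09 m and height (world z) of each of spindle_thin_center, spindle_done_center below 0.034 m and x of spindle_done_center in the frame of tray between -0.05 and 0.05 m and y of spindle_done_center in the frame of tray between -0.09 and 0.09 m and linear speed of each of spindle_stout, spindle_thin below 0.01 m/s); the robot touches nothing.
It fails at once if the anvil was driven to its stop (pushed in more than 7.6 mm) (value of joint anvil above 0.0076 m).
It fails at once if the stout or thin spindle was dropped (fell freely, faster than 0.7 m/s, about 25 mm) ((linear speed of spindle_stout above 0.7 m/s and contact force between spindle_stout and anything else below 0.05 N) or (linear speed of spindle_thin above 0.7 m/s and contact force between spindle_thin and anything else below 0.05 N)).
It fails at once if the sanding block, red-capped bottle, torch or mug was moved more than 20 mm (distance of any of sanding_block, spray_bottle, torch, mug from where it was at the start of the episode above 0.02 m).
It also fails if it takes over 72 s, if anything falls off the work surface, if the arm or the gripper's body presses on something with over 40 N, if the wrist force passes 120 N, or if a joint passes its speed limit or range.

## Working session

There is one attempt and no reset: what is moved stays moved. The work goes in short steps, each a Python script; the robot and the scene stay as the last script left them, time stands still between calls to the robot, and variables do not carry over. Pictures are saved under pics/ and viewed, at most 10 in all, crops included, and the job is handed in when it is done.

```bash
mkdir -p pics
cat > h.py <<'E'
import numpy as np, cv2
from rig import manip
from scipy.spatial.transform import Rotation as R
def snap(name,fn):
    d=manip.camera(name); cv2.imwrite('pics/'+fn,cv2.cvtColor(d['image'],cv2.COLOR_RGB2BGR)); return d
def cast(d,px,z):
    px=np.atleast_2d(px).astype(float); T=d['cam_to_world']
    r=np.c_[(px[:,0]-d['cx'])/d['fx'],(px[:,1]-d['cy'])/d['fy'],np.ones(len(px))]@T[:3,:3].T
    o=T[:3,3]; return o+r*((z-o[2])/r[:,2])[:,None]
def proj(d,P):
    P=np.atleast_2d(P); T=np.linalg.inv(d['cam_to_world']); c=P@T[:3,:3].T+T[:3,3]
    return np.c_[c[:,0]/c[:,2]*d['fx']+d['cx'],c[:,1]/c[:,2]*d['fy']+d['cy']]
E
python3 - <<'E'
from h import *
import pickle
out={}
for n in ('top','side'):
    d=snap(n,n+'0.png'); out[n]=d
    print(n,d['fx'],d['cx'],d['cy'],np.round(d['cam_to_world'],3).tolist())
pickle.dump(out,open('cam.pkl','wb'))
print(manip.get_time(),manip.get_ee_rot(),manip.get_width(),manip.get_position())
E
```

```text
top 459.0933510692752 311.3221078491096 238.50954688450068 [[0.006, -0.986, 0.169, 0.359], [-1.0, -0.005, 0.004, 0.01], [-0.003, -0.169, -0.986, 1.184], [0.0, 0.0, 0.0, 1.0]]
side 521.7158876758866 322.66538349777846 240.89230342996697 [[-0.909, -0.275, 0.312, 0.149], [-0.415, 0.576, -0.704, 0.92], [0.014, -0.77, -0.638, 0.896], [0.0, 0.0, 0.0, 1.0]]
0.1 [-3.07099668e+00 -6.55839655e-01  4.28151958e-04] 0.08533292082309601 [ 0.25515667 -0.57005153  0.25263096]
```

View pics/top0.png

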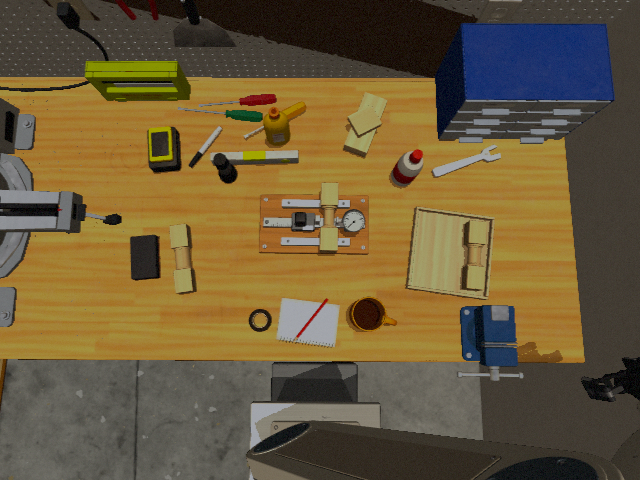

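View pics/side0.png

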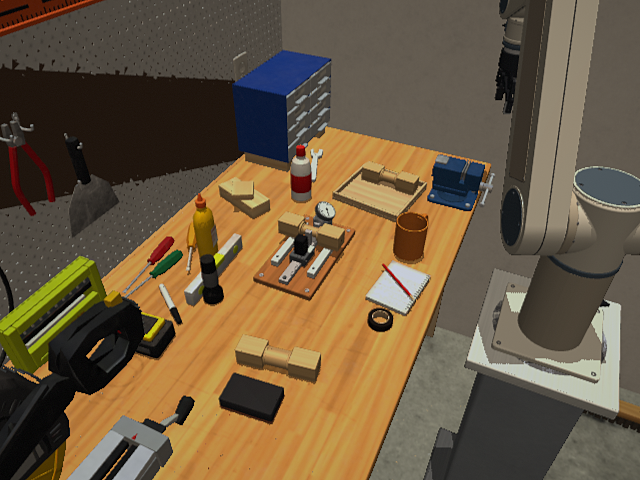

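Run:
```python
import cv2,numpy as np
im=cv2.imread('pics/top0.png')
a=cv2.resize(im[185:265,250:380],None,fx=4,fy=4,interpolation=cv2.INTER_CUBIC)
b=cv2.resize(im[200:305,120:202],None,fx=2.8,fy=2.66,interpolation=cv2.INTER_CUBIC)
c=cv2.resize(im[200:305,400:500],None,fx=2.6,fy=2.6,interpolation=cv2.INTER_CUBIC)
M=np.zeros((600,800,3),np.uint8)
M[:320,:520]=a;M[320:320+279,:230]=b[:279,:230];M[320:320+273,260:520]=c
cv2.imwrite('pics/m.png',M)
hsv=cv2.cvtColor(im,cv2.COLOR_BGR2HSV)
for p in [(275,200),(340,200),(390,220),(181,235),(181,285),(329,192),(329,240),(476,235),(440,255),(412,250),(310,248),(200,300)]: print(p,im[p[1],p[0]],hsv[p[1],p[0]])
```

```text
(275, 200) [ 45 107 167] [ 15 186 167]
(340, 200) [170 164 162] [113  12 170]
(390, 220) [ 60 137 164] [ 22 162 164]
(181, 235) [ 90 153 162] [ 26 113 162]
(181, 285) [ 91 156 161] [ 28 111 161]
(329, 192) [ 92 157 163] [ 27 111 163]
(329, 240) [ 96 158 164] [ 27 106 164]
(476, 235) [ 91 154 163] [ 26 113 163]
(440, 255) [ 97 150 163] [ 24 103 163]
(412, 250) [ 88 134 145] [ 24 100 145]
(310, 248) [ 39 100 164] [ 15 194 164]
(200, 300) [ 52 130 163] [ 21 174 163]
```

View pics/m.png

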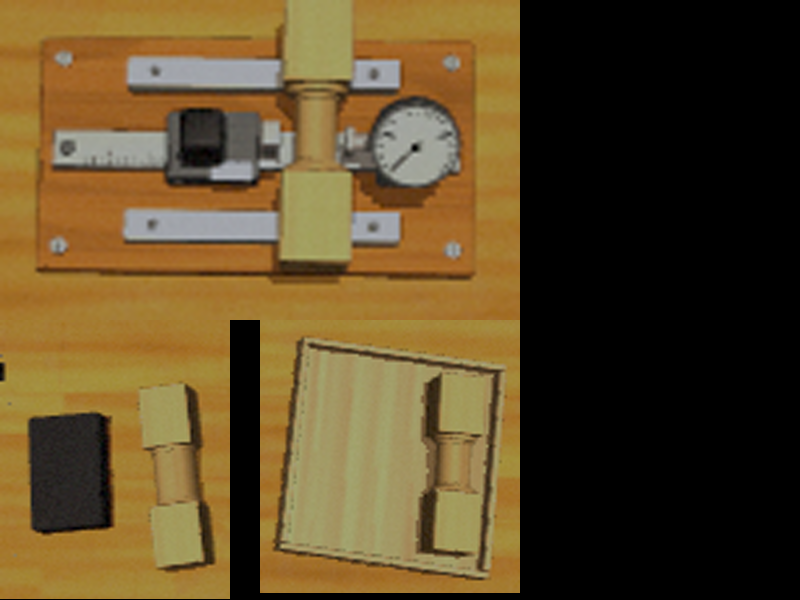

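```bash
cat > loc.py <<'E'
from h import *
import pickle
d=pickle.load(open('cam.pkl','rb'))['top']
hsv=cv2.cvtColor(d['image'],cv2.COLOR_RGB2HSV); H,S,V=cv2.split(hsv)
def rects(mask,roi,amin=60):
    x0,y0,x1,y1=roi; m=np.zeros_like(mask); m[y0:y1,x0:x1]=mask[y0:y1,x0:x1]
    cs,_=cv2.findContours(m,cv2.RETR_EXTERNAL,cv2.CHAIN_APPROX_NONE)
    return [cv2.minAreaRect(c) for c in cs if cv2.contourArea(c)>amin]
wood=((H>=24)&(H<=32)&(S<130)&(S>85)&(V>150)).astype(np.uint8)*255
for nm,roi,z in [('thin',(315,180,345,260),.076),('stout',(165,215,200,300),.044),('done',(464,218,492,292),.051)]:
    for r in rects(wood,roi):
        bp=cv2.boxPoints(r); w=cast(d,bp+0.0,z); print(nm,np.round(r[0],1),np.round(r[1],1),round(r[2],1),'w',np.round(w.mean(0),4), 'sides mm',np.round([np.linalg.norm(w[0]-w[1])*1e3,np.linalg.norm(w[1]-w[2])*1e3],1))
board=((H<19)&(S>165)&(V>60)).astype(np.uint8)*255
board=cv2.morphologyEx(board,cv2.MORPH_OPEN,np.ones((2,2)))
for r in rects(board,(252,188,378,262),1000):
    bp=cv2.boxPoints(r); w=cast(d,bp,.015); print('board',r,np.round(w,4).tolist(),w.mean(0))
blk=((V<60)).astype(np.uint8)*255
for r in rects(blk,(290,207,320,236),30): print('grip',r,cast(d,[r[0]],.088))
for r in rects(blk,(125,230,162,285),300): print('sand',r,cast(d,cv2.boxPoints(r),.03).round(3).tolist())
rest=((S<60)&(V>140)).astype(np.uint8)*255
for r in rects(rest,(275,195,360,250),40): print('metal',r,cast(d,[r[0]],.032))
# tray outer corners (from zoom), rim z=.024
pc=np.array([[303,340],[505,368],[487,578],[276,548]])-[260,320]; pc=pc/2.6+[400,200]
w=cast(d,pc,.024); print('tray',w.round(4).tolist(),w.mean(0).round(4),[np.linalg.norm(w[i]-w[i-1]).round(4) for i in range(4)])
E
python3 loc.py
```

```text
thin [329.  238.5] [21. 16.] 90.0 w [ 0.5499 -0.0293  0.076 ] sides mm [39.3 52.2]
thin [329.5 193.5] [21. 15.] 90.0 w [ 0.6636 -0.0306  0.076 ] sides mm [37.5 54. ]
stout [182.5 280. ] [21.9 16.3] 84.3 w [0.4487 0.3334 0.044 ] sides mm [40.5 54.6]
stout [178.1 235.2] [21.4 16. ] 84.3 w [0.5616 0.3506 0.044 ] sides mm [40.5 55.2]
done [476. 277.] [22. 16.] 90.0 w [ 0.4598 -0.3927  0.051 ] sides mm [39.6 54.4]
done [477.6 230.9] [16.1 23.7] 3.0 w [ 0.5756 -0.4031  0.051 ] sides mm [60.8 40.4]
board ((313.9907531738281, 227.48233032226562), (66.73934936523438, 125.15860748291016), 88.97696685791016) [[0.6745, 0.1738, 0.015], [0.6823, -0.155, 0.015], [0.5057, -0.1549, 0.015], [0.4982, 0.1658, 0.015]] [0.59016722 0.00745268 0.015     ]
grip ((300.0, 219.0), (14.0, 12.0), 90.0) [[0.59560661 0.0418442  0.088     ]]
sand ((145.0, 257.0), (44.0, 28.0), 90.0) [[0.564, 0.475, 0.03], [0.564, 0.404, 0.03], [0.452, 0.397, 0.03], [0.452, 0.467, 0.03]]
metal ((343.5, 241.0), (6.0, 11.0), 90.0) [[ 0.55109083 -0.06776762  0.032     ]]
metal ((300.0, 240.5), (7.0, 38.0), 90.0) [[0.55176685 0.04290794 0.032     ]]
metal ((282.5, 221.5), (7.0, 15.0), 90.0) [[0.60089885 0.08827246 0.032     ]]
metal ((351.5, 221.0), (18.0, 15.0), 90.0) [[ 0.60316784 -0.0885723   0.032     ]]
metal ((343.5, 203.0), (6.0, 11.0), 90.0) [[ 0.65050002 -0.06835256  0.032     ]]
metal ((300.5, 202.5), (7.0, 37.0), 90.0) [[0.65123715 0.04262814 0.032     ]]
tray [[0.641, -0.2581, 0.024], [0.6136, -0.4576, 0.024], [0.4066, -0.4276, 0.024], [0.4342, -0.2253, 0.024]] [ 0.5238 -0.3421  0.024 ] [np.float64(0.2094), np.float64(0.2013), np.float64(0.2092), np.float64(0.2042)]
```

```bash
cat >> h.py <<'E'
YAW=-0.006; X0=0.6015
def rv(a): return np.pi*np.array([np.cos(a/2),np.sin(a/2),0])
def cal(x,y,z,y0,): return np.array([X0+x*np.cos(YAW)-y*np.sin(YAW), y0+x*np.sin(YAW)+y*np.cos(YAW), z])
E
python3 - <<'E'
from h import *
import pickle
d=pickle.load(open('cam.pkl','rb'))['top']
f=lambda u,v:((u+.5)/4-.5+250,(v+.5)/4-.5+185)
for nm,p,z in [('restA',[(127.5,72),(400,75)],.032),('restB',[(124.5,222),(400,228)],.032),('boardT',[(41,38),(474,40)],.015),('boardB',[(38,268),(473,270)],.015),('gripblk',[(180,120),(226,120)],.088)]:
    w=cast(d,[f(*q) for q in p],z); print(nm,w.round(4).tolist(),w.mean(0).round(4))
for p in [(0.6,0.04,.073),(.65,-.03,.067),(.55,.35,.033),(.57,-.30,.042)]:
    for a in (-np.pi/2,0,np.pi/2):
        q=manip.solve_ik(np.array(p),rv(a)); print(p,a,None if q is None else np.round(q,2))
E
```

```text
restA [[0.6506, 0.0917, 0.032], [0.6496, -0.0841, 0.032]] [0.6501 0.0038 0.032 ]
restB [[0.5525, 0.0919, 0.032], [0.5496, -0.0833, 0.032]] [0.551  0.0043 0.032 ]
boardT [[0.6776, 0.1501, 0.015], [0.6778, -0.1343, 0.015]] [0.6777 0.0079 0.015 ]
boardB [[0.525, 0.1483, 0.015], [0.5253, -0.1314, 0.015]] [0.5251 0.0084 0.015 ]
gripblk [[0.6065, 0.0551, 0.088], [0.6066, 0.027, 0.088]] [0.6065 0.041  0.088 ]
(0.6, 0.04, 0.073) -1.5707963267948966 None
(0.6, 0.04, 0.073) 0 [ 0.05  0.64  1.77 -0.    0.73  1.62]
(0.6, 0.04, 0.073) 1.5707963267948966 [ 0.05  0.64  1.77 -0.    0.73  0.05]
(0.65, -0.03, 0.067) -1.5707963267948966 None
(0.65, -0.03, 0.067) 0 [-0.06  0.7   1.66 -0.    0.79  1.51]
(0.65, -0.03, 0.067) 1.5707963267948966 [-0.06  0.7   1.66 -0.    0.79 -0.06]
(0.55, 0.35, 0.033) -1.5707963267948966 None
(0.55, 0.35, 0.033) 0 [ 0.55  0.75  1.66 -0.    0.73  2.12]
(0.55, 0.35, 0.033) 1.5707963267948966 [ 0.55  0.75  1.66 -0.    0.73  0.55]
(0.57, -0.3, 0.042) -1.5707963267948966 None
(0.57, -0.3, 0.042) 0 [-0.5   0.73  1.67 -0.    0.74  1.07]
(0.57, -0.3, 0.042) 1.5707963267948966 [-0.5   0.73  1.67 -0.    0.74 -0.5 ]
```

```bash
sed -i 's/X0=0.6015/X0=0.6007; Y0=0.008/' h.py
python3 - <<'E'
from h import *
J=rv(np.pi/2+YAW)
g=cal(0,.033,0,Y0)
manip.command_gripper(.065,40)
manip.move_to(g+[0,0,.16],J)
manip.servo_line(g+[0,0,.073],rate=.12)
manip.command_gripper(0.0,40)
print(manip.get_time(),manip.get_width(),manip.get_position(),manip.get_contact_force())
manip.servo_line(g+[0,.030,.073],rate=.06)
print(manip.get_position(),manip.get_contact_force())
manip.command_gripper(.065)
manip.servo_line(g+[0,.030,.14],rate=.15)
print(manip.get_time(),manip.get_position())
snap('top','top1.png')
E
```

```text
4.2417 0.027060611372311135 [0.60013159 0.0410548  0.07380144] [-4.59902205 -0.35344274  6.62115325]
[0.60033187 0.07068624 0.07383783] [-4.78863573 -1.47197068  7.07685759]
5.9417 [0.60058839 0.07097684 0.13973364]
```

Run:
```python
from h import *
T=np.array([.6067,-.030,0]); a=-.008
g=T+.045*np.array([np.cos(a),np.sin(a),0])
manip.move_to(g+[0,0,.15],rv(a))
manip.servo_line(g+[0,0,.066],rate=.12)
manip.command_gripper(0.0,90)
print(manip.get_time(),manip.get_width(),manip.get_grip_force())
manip.servo_line(g+[0,0,.175],rate=.12)
print(manip.get_width(),manip.get_contact_force(),manip.get_torque())
at=-.145
t=np.array([.5238,-.3421,0])+.038*np.array([-np.sin(at),np.cos(at),0])+.045*np.array([np.cos(at),np.sin(at),0])
manip.servo_line(t+[0,0,.175],rv(at),rate=.25)
snap('side','side1.png'); snap('top','top2.png')
print(manip.get_time(),manip.get_position(),manip.get_width())
```

```text
8.4417 0.04286826390427637 91.85580968856812
0.04285316707691508 [-1.18777354  0.70763096 -2.04457359] [ 0.05013877 -0.06264089  0.02637923]
10.9167 [ 0.57424775 -0.30969347  0.17493947] 0.04274754667142853
```

View pics/side1.png

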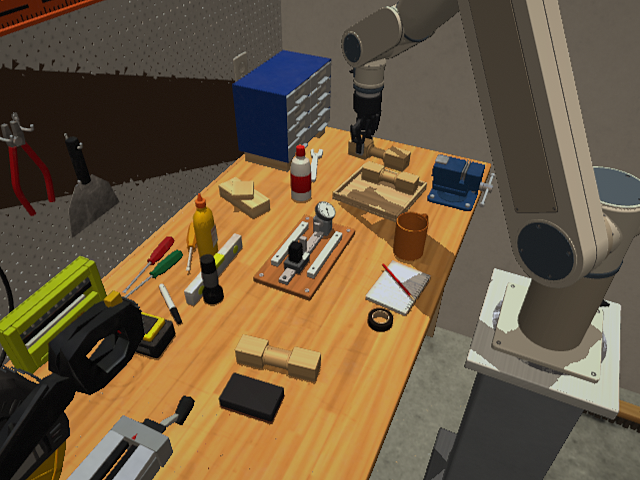

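The side view shows the thin spindle held level at about (380,155) over the tray. The caliper at (305,245) is empty and its jaw is open.

Run:
```python
from h import *
p=manip.get_position(); p=np.array(p); p0=manip.get_contact_force()
manip.servo_line([p[0],p[1],.060],rate=.12)
f0=np.array(manip.get_contact_force())
for z in np.arange(.050,.036,-.0015):
    manip.servo_line([p[0],p[1],z],rate=.03)
    f=np.array(manip.get_contact_force()); print(round(z,4),(f-f0).round(1))
    if f[2]-f0[2]>3: break
manip.command_gripper(.062)
manip.hold(.1)
manip.servo_line([p[0],p[1],.15],rate=.15)
print(manip.get_time())
# stout
ys=.151; c=np.array([.5052,.342,0]); g=c+.045*np.array([np.cos(ys),np.sin(ys),0])
manip.move_to(g+[0,0,.13],rv(ys))
d=snap('top','top3.png'); print(manip.get_time())
P=manip.get_position(),manip.get_ee_rot()
w=snap('wrist','w3.png'); import pickle; pickle.dump((w,P),open('w3.pkl','wb')); 
cv2.imwrite('pics/m3.png',np.vstack([cv2.resize(cv2.cvtColor(d['image'],4)[195:305,120:500],None,fx=1.68,fy=1.68),cv2.resize(cv2.cvtColor(w['image'],4),(520,390))[:,:].copy() if 0 else cv2.copyMakeBorder(cv2.resize(cv2.cvtColor(w['image'],4),(520,390)),0,0,0,118,0)]))
```

```text
0.05 [-0.2 -0.2 -1. ]
0.0485 [-0.2 -0.1 -1.7]
0.047 [-1.   0.7 -0.8]
0.0455 [ 0.8  0.9 -0.3]
0.044 [-0.2  0.6 -0.9]
0.0425 [ 0.7 -0.6 -0.5]
0.041 [-5.2  2.6 12.1]
15.3083
17.7083
```

View pics/m3.png

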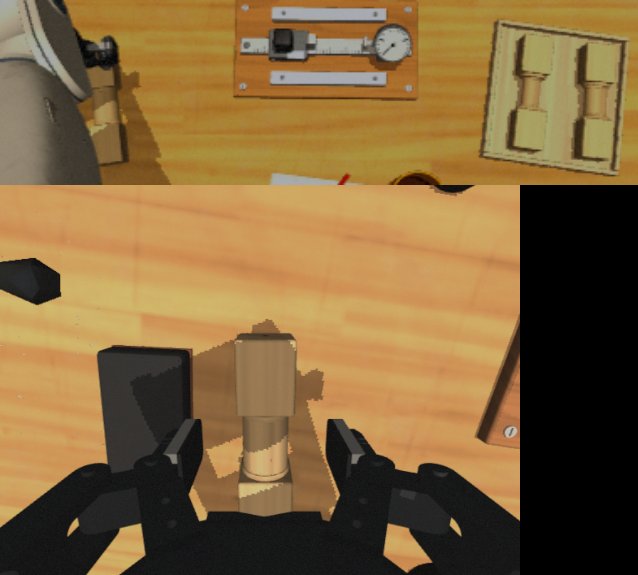

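Run:
```python
from h import *
import pickle
w,(p,r)=pickle.load(open('w3.pkl','rb'))
T=np.eye(4);T[:3,:3]=R.from_rotvec(r).as_matrix();T[:3,3]=p
w['cam_to_world']=T@w['mount']
s=520/640
for z in (.044,): print(proj(w,[[p[0],p[1],z]])*s+[0,185])
c=cast(w,(np.array([[236,340],[296,340],[236,415],[296,415]])-[0,185])/s,.044); print(c.round(4).tolist(),'tcp',p)
```

```text
[[264.10606623 393.76305007]]
[[0.5859, 0.3729, 0.044], [0.592, 0.332, 0.044], [0.5308, 0.366, 0.044], [0.5375, 0.3222, 0.044]] tcp [0.5502527  0.3479233  0.13005319]
```

Run:
```python
from h import *
p=np.array(manip.get_position())
ys=.151; g=np.array([.5503-.002*0.15*0,.3495,0])
manip.servo_line(g+[0,0,.034],rate=.12)
manip.command_gripper(0.0,90)
print(manip.get_time(),manip.get_width(),manip.get_grip_force())
manip.servo_line(g+[0,0,.175],rate=.15)
t=cal(.045,-.031,0,Y0)
manip.servo_line(t+[0,0,.175],rv(YAW),rate=.25)
manip.servo_line(t+[0,0,.085],rate=.12)
f0=np.array(manip.get_contact_force())
for z in np.arange(.075,.060,-.0015):
    manip.servo_line(t+[0,0,z],rate=.03)
    f=np.array(manip.get_contact_force()); print(round(z,4),(f-f0).round(1))
    if f[2]-f0[2]>3: break
snap('top','top4.png')
print(manip.get_time(),manip.get_width())
```

```text
19.0083 0.042733253009439635 91.8689775466919
0.075 [-1.   0.1 -0.2]
0.0735 [-1.2 -0.1  0.3]
0.072 [-1.3 -0.4  0.5]
0.0705 [-0.6 -0.1  0. ]
0.069 [-1.   0.4  0.2]
0.0675 [-1.1 -0.3  0.1]
0.066 [-5.6 -0.6 12.9]
24.725 0.042997414433655796
```

Run:
```python
from h import *
import pickle
manip.command_gripper(.062); manip.hold(.1)
p=np.array(manip.get_position())
manip.servo_line(p+[0,0,.10],rate=.15)
J=rv(np.pi/2+YAW); g=cal(0,.063,0,Y0)
manip.move_to(g+[0,0,.16],J)
d=snap('top','top5.png')
P=manip.get_position(),manip.get_ee_rot()
w=snap('wrist','w5.png'); pickle.dump((w,P),open('w5.pkl','wb'))
print(manip.get_time())
M=np.zeros((600,800,3),np.uint8)
M[:480,:640]=cv2.cvtColor(w['image'],4); M[480:600,:195]=cv2.resize(cv2.cvtColor(d['image'],4)[185:265,250:380],(195,120)); cv2.imwrite('pics/m5.png',M)
T=np.eye(4);T[:3,:3]=R.from_rotvec(P[1]).as_matrix();T[:3,3]=P[0]
w['cam_to_world']=T@w['mount']; print(proj(w,[cal(0,-.055,.054,Y0),cal(0,-.097,.108,Y0),cal(0,-.033,.076,Y0),cal(0,.015,.078,Y0)]))
```

```text
27.3417
[[324.78078444 403.37945643]
 [324.72708207 522.74839526]
 [324.70886873 398.22153316]
 [324.63294565 333.5765982 ]]
```

View pics/m5.png

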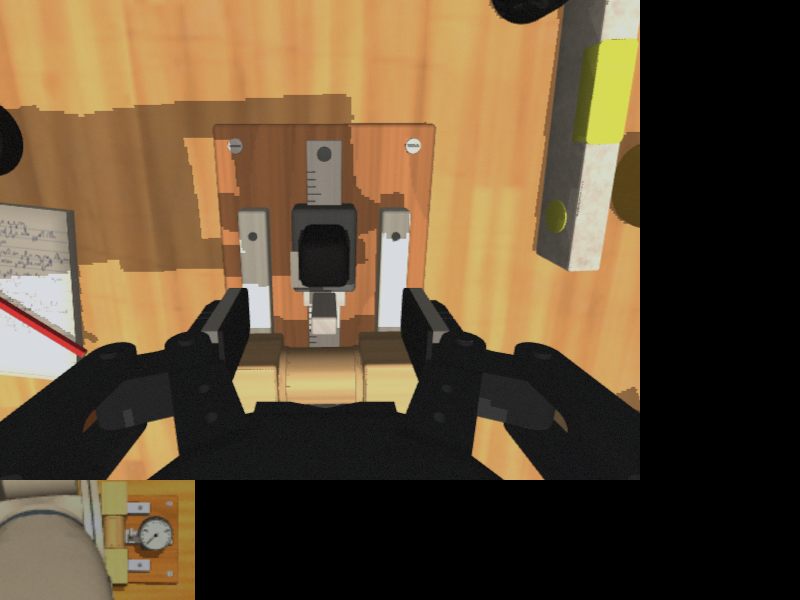

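The wrist view shows the stout spindle across both rests, its waist centred at column 321. The jaw is at (324,250), well clear of it. The dial shows in the top view, with its needle free.

```bash
cat >> h.py <<'E'
def needle(fn=None):
    d=manip.camera('top'); im=d['image']
    c=im[205:239,336:370]; 
    if fn: cv2.imwrite('pics/'+fn,cv2.cvtColor(c,4))
    g=cv2.cvtColor(c,cv2.COLOR_RGB2GRAY).astype(float)
    yy,xx=np.mgrid[205:239,336:370]; cx,cy=353.4,221.4
    r=np.hypot(xx-cx,yy-cy); m=(r<8); wt=np.clip(150-g,0,None)*m*(r>2)
    # angle by doubling-free weighted mean direction
    return np.degrees(np.arctan2(-(wt*(yy-cy)).sum(),(wt*(xx-cx)).sum())), wt.sum()
def step_to(g0,gap0,gap,rate=.02):
    q=np.array(g0)-[0,gap0-gap,0]; manip.servo_line(q,rate=rate); manip.hold(.1)
E
python3 - <<'E'
from h import *
g=cal(0,.063,.073,Y0)
manip.servo_line(g,rate=.12)
manip.command_gripper(0.0,60)
print(manip.get_time(),manip.get_width(),manip.get_position(),needle('d0.png'))
step_to(g,.070,.047,.06)
for gap in np.arange(.046,.0385,-.001):
    step_to(g,.070,gap)
    print(round(gap,4),np.round(manip.get_contact_force(),1),np.round(needle(),1),manip.get_position()[1].round(4))
needle('d1.png'); print(manip.get_time())
E
```

```text
28.625 0.027035172400315374 [0.60034149 0.07104645 0.07394191] (np.float64(-156.1677692214256), np.float64(838.0))
0.046 [-5.4  4.8  7.4] [-155.7  866. ] 0.0478
0.045 [-5.9  6.7  8.3] [-155.7  856. ] 0.0471
0.044 [-5.1  6.4  8.3] [-156.3  855. ] 0.0462
0.043 [-5.5  6.5  7.9] [-154.6  861. ] 0.0453
0.042 [-5.7  6.6  8.7] [-156.3  861. ] 0.0443
0.041 [-5.8  7.9  8.4] [-155.8  852. ] 0.0434
0.04 [-5.9  7.9  9. ] [-155.6  865. ] 0.0424
0.039 [-6.2  8.7  7.7] [-156.6  874. ] 0.0414
32.5583
```

```bash
python3 - <<'E'
from h import *
g=cal(0,.063,.073,Y0); n=0
for gap in np.arange(.038,.029,-.001):
    step_to(g,.070,gap)
    a=needle('d_%d.png'%round(gap*1e3)); print(round(gap,4),np.round(manip.get_contact_force(),1),np.round(a,1),manip.get_position()[1].round(4))
    n+=abs((a[0]+156+180)%360-180)>10
    if n==3: break
print(manip.get_time())
E
python3 - <<'E'
import cv2,glob,numpy as np
fs=['pics/d0.png']+sorted(glob.glob('pics/d_*.png'),reverse=True)[:9]
fs[0]='pics/d0.png'
t=[cv2.resize(cv2.imread(f),(200,200),interpolation=cv2.INTER_CUBIC) for f in fs]
while len(t)%4: t.append(t[0]*0)
cv2.imwrite('pics/dd.png',np.vstack([np.hstack(t[i:i+4]) for i in range(0,len(t),4)])); print(fs)
E
```

```text
0.038 [-6.5  7.3  8.1] [-155.7  869. ] 0.0404
0.037 [-5.5  7.4  7.8] [-156.9  867. ] 0.0394
0.036 [-6.1  8.5  8.2] [-163.6  893. ] 0.0385
0.035 [-7.2  9.3  7.3] [163.9 833. ] 0.0376
0.034 [-6.6  9.1  7.9] [142.2 854. ] 0.0367
0.033 [-5.7 10.5  8.3] [116.7 815. ] 0.0358
34.9583
['pics/d0.png', 'pics/d_38.png', 'pics/d_37.png', 'pics/d_36.png', 'pics/d_35.png', 'pics/d_34.png', 'pics/d_33.png']
```

View pics/dd.png

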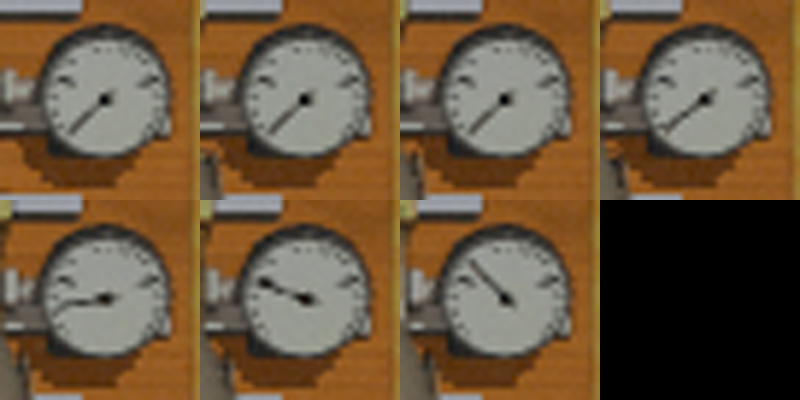

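The dial strip shows the needle at about 135°. That is just past the left long mark (160°), with the right one at about 20°. One more millimetre should bring it to mid-range.

Run:
```python
from h import *
g=cal(0,.063,.073,Y0)
step_to(g,.070,.032); print(np.round(needle(),1),manip.get_position()[1])
# unload arm stretch along y before opening
p=np.array(manip.get_position())
manip.command_gripper(.062); manip.hold(.1)
p=np.array(manip.get_position())
manip.servo_line(p+[0,0,.13],rate=.15)
print(np.round(needle('e.png'),1))
manip.move_to([.45,.25,.3],rv(.4))
manip.hold(.3)
d=snap('top','top9.png'); s=snap('side','side9.png'); print(manip.get_time())
b=lambda d:cv2.cvtColor(d['image'],4)
M=np.zeros((600,800,3),np.uint8)
M[:320,:520]=cv2.resize(b(d)[185:265,250:380],(520,320),interpolation=cv2.INTER_CUBIC)
M[320:,:267]=cv2.resize(b(d)[200:305,400:500],(267,280))
M[320:,270:800]=cv2.resize(b(s)[140:300,230:533],(530,280))
cv2.imwrite('pics/m9.png',M)
```

```text
[ 95.9 797. ] 0.03497483304773762
[ 95.3 679. ]
38.7833
```

View pics/m9.png

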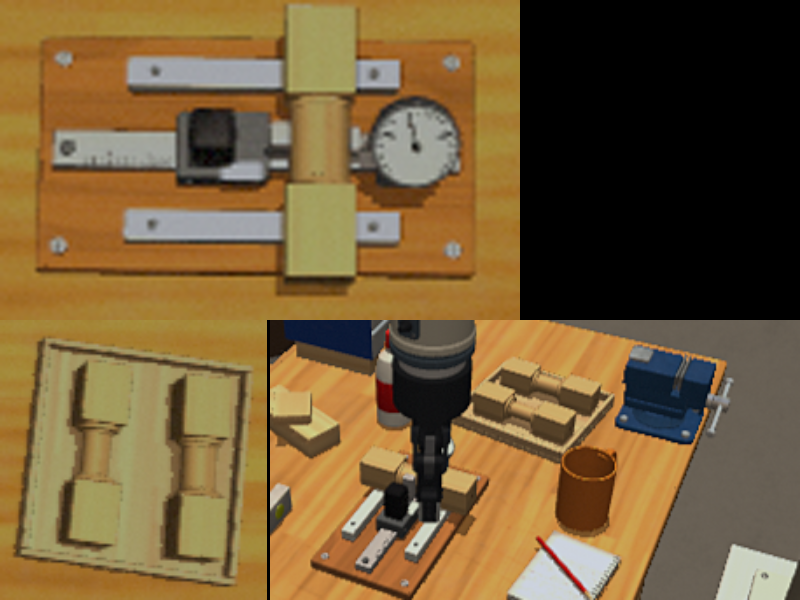

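The needle stands near vertical, midway between the long marks. The stout spindle lies square and centred on both rests, the other two lie flat in the tray, and the arm is clear.

```bash
python3 -c "
from rig import manip
print(manip.sign_off())"
```

```text
the job is handed in; nothing more can be done
None
```

The job is handed in at about 39 s of the 72 s allowed: the thin spindle lies flat in the tray beside the earlier one, and the stout spindle is square on the rests with the jaw closed and the needle midway between the long marks (anvil in about 4 mm); the hand-in returned no verdict.

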